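# Make up the drawer kit and the jig kit

## Task

Make up two kits from the stock on the saw table. On the blue board put the red handle in the long pocket and the tall red-lidded screw tin in the square pocket; on the yellow board put the red-brown block in the largest pocket, the teal knob in the middle pocket and the pale, nearly square block in the end pocket. Seat each piece flat and upright on the floor of its pocket, let go of everything, and leave the low red-lidded tin and the flat grey block where they are.

Things in the scene. Friction and masses are not known exactly. Their poses are not given: they have to be found in the camera images.
- blue_board: Blue kit board (drawer kit), 100 x 190 mm (x, y), 12 mm thick, fixed to the table; origin: centre of underside, z up. Black-floored pockets 5 mm deep (floor at z = 7 mm), 8 mm clear round their piece, in a row along y at x = 0: long narrow one for the red handle (36 x 91 mm in x, y) centred at y = +37 mm; square one for the screw tin (62 x 62 mm) at y = -51 mm
- yellow_board: Yellow kit board (jig kit), 100 x 270 mm (x, y), 12 mm thick, fixed to the table; origin: centre of underside, z up. Black-floored pockets 5 mm deep (floor at z = 7 mm), 8 mm clear round their piece, in a row along y at x = 0: largest, red-brown block (58 x 86 mm in x, y), y = +79 mm; middle, teal knob (66 x 68), y = -10 mm; end, pale block (61 x 66), y = -89 mm
- red_handle: Loose bright red wooden bar, a drawer handle, lying flat: 20 mm (x) by 75 mm (y), 16 mm high; origin at the centre of its underside, z up
- screw_tin: Loose tall round white tin of screws with a red lid, 46 mm across, 50 mm high, standing; origin at the centre of its underside, z up
- brown_block: Loose red-brown wooden block, 42 mm (x) by 70 mm (y), 30 mm high; origin at the centre of its underside, z up
- teal_knob: Loose teal plastic clamping knob, slightly tapered towards the top, 50 mm (x) by 52 mm (y) at the foot, 37 mm high, standing on its wide end; origin at the centre of its underside, z up
- pale_block: Loose pale yellowish, nearly square wooden block, 45 mm (x) by 50 mm (y), 28 mm high; origin at the centre of its underside, z up
- low_tin: Loose low wide round white tin with a red lid, 64 mm across, 22 mm high; belongs to neither kit and stays where it is; origin at the centre of its underside
- thin_block: Loose greyish flat wooden block, 55 mm (x) by 75 mm (y), 22 mm high; belongs to neither kit and stays where it is; origin at the centre of its underside
Mind the look-alikes: they are no part of the job. What is shaped like the pale_block but green or purple is not meant.

How it is judged:
By the outcome, as a careful person would: the job done as asked, in the order asked, and still so for the second after the job is handed in, with the robot touching nothing.
It also fails if it takes over 120 s, if anything falls off the work surface, if the arm or the gripper's body presses on something with over 40 N, if the wrist force passes 120 N, or if a joint passes its speed limit or range.

## Robot

A 6-joint arm with a two-finger parallel gripper is mounted at the origin on a cart in front of the work surface, level with it; the furniture and walls round the work are solid. World frame = base frame: x ahead of the robot, y to its left, z up, the work surface at z = 0. Lengths are in m, angles in rad, forces in N, time in s.
With the tool pointing down it reaches from about 0.275 to 1 m from the base axis. Payload 8.4 kg.
Tool frame: the origin (TCP) lies on the centre line of the jaws, within the pads' length; the fingertips stand 14 mm ahead of it and the grasp point (between the pads) lies 5 mm behind it; z points along the fingers, y is the line along which they close (so a half turn about z gives the same grasp; the last joint's range is limited). The gripper opens to 85 mm and grips with 20 to 120 N. Pads are 22 mm wide; open, the fingers measure 114 mm over their backs; the gripper's body (76 mm by 85 mm) begins 54 mm behind the grasp point. The pads swing forward as they close: fully open they stand 13 mm farther back than shut.
Start: joints at [-1.121, 0.353, 1.633, -0, 1.155, -0.002], TCP at [0.273, -0.562, 0.245] pointing down, gripper open.
Joint ranges: [-2.63, 2.63], [-0.92, 2.1], [0.06, 2.66], [-1.3, 4.44], [0, 2.69], [-3.02, 3.02]. Speed limits (rad/s): [2.22, 2.22, 2.79, 3.14, 3.14, 3.14].

## Interface

Orientations are given as a unit quaternion [w, x, y, z].
In Python, from cell import ctrl gives the robot as it stands.
- The arm moves only by the shell command python3 -m crank 'ROWS' [FORCE]. ROWS is JSON, one flat list of numbers, 5 for each row, row after row: the shift along the tool's x, y, z in m, then the turn about the tool's z in rad, then the closure in counts, from 0 (fully open) to 255 (shut). A call has 1 to 20 rows; each row shifts and turns the commanded pose from where the row before left it, along the tool's axes as they then stand; what a row does not reach is not made up. A row lasts 1/8 s, in which the tool goes at most 62.5 mm and 10.7 degrees, less where a joint would pass 70% of its speed; a pose out of reach is approached as far as the arm can. A call with a gripper value outside its range is refused whole. The fingers move at their own pace and stop on an object; FORCE is the grip in N (left out, the last holds). Time passes only in rows, so rows that do not move let the fingers close. It gives the time, the measured TCP pose, the force, the opening and the grip force at its end, in the units of the state.
- ctrl.observe(): the state, without advancing time (a new reading comes with each control period).
- ctrl.snapshot(name): name is "scene" or "top"; returns the picture (420x560x3 uint8, red, green, blue); there is no depth.
- ctrl.camera_info(name): a dict with "fx", "fy", "cx", "cy" (pixels), "D" ([k1, k2, p1, p2, k3] as OpenCV has them; the pictures are not rectified), "world_from_camera" (4x4, takes a point from camera to world coordinates). Camera axes: x right, y down, z forward; pixel columns grow to the right and rows downward; lengths in m; the calibration is good to about 2 mm. A picture is of the moment at which its call begins. camera_info takes no time and is no camera call.
- ctrl.finish_job(): hands the job in; it is judged then, once.
The state is a dict: "t": time; "joint_positions": joint angles; "qd": joint speeds; "joint_torque": joint torques, N m; "position": TCP position; "ee_rot": TCP orientation; "contact_force": force on the tool from outside, world axes, zero at the start; "wrist_torque": the same for the moment, N m; "finger_gap": finger opening in m; "gripper_force": force on a finger pad.
Only numpy, scipy, OpenCV 4.12 (cv2) and the standard library are available. Lean on these libraries where they do the work, as an engineer would, in place of code of your own. Each camera call takes 0.05 s, during which the arm holds its last target. There are 200 camera calls.

## Working session

There is one attempt and no reset: what is moved stays moved. The work goes in short steps, Python scripts to look and compute and a shell command to move; the robot and the scene stay as the last step left them, time stands still between calls to the robot, and variables do not carry over. Pictures are saved under pics/ and viewed, at most 14 in all, crops included, and the job is handed in when it is done.

```bash
ls; mkdir -p pics; python3 - <<'E'
from cell import ctrl
import cv2
for n in("scene","top"):
    i=ctrl.camera_info(n);print(n,i)
    cv2.imwrite(f"pics/{n}0.png",ctrl.snapshot(n)[:,:,::-1])
s=ctrl.observe();print(s)
E
```

```text
pics
scene {'fx': 518.8269546144098, 'fy': 518.8269546144098, 'cx': 284.4610223971088, 'cy': 207.55242973070102, 'D': array([0.04465422, 0.        , 0.        , 0.        , 0.        ]), 'world_from_camera': array([[ 0.49414255, -0.49929499,  0.71170756, -0.40450888],
       [-0.86937923, -0.28218729,  0.40564775, -0.57407389],
       [-0.00170306, -0.81919158, -0.57351744,  0.82045286],
       [ 0.        ,  0.        ,  0.        ,  1.        ]])}
top {'fx': 526.4161680931038, 'fy': 526.4161680931038, 'cx': 272.80264534510064, 'cy': 215.6159206642351, 'D': array([-0.06698805,  0.        ,  0.        ,  0.        ,  0.        ]), 'world_from_camera': array([[ 0.01334264, -0.99094823,  0.13357984,  0.41493547],
       [-0.99961472, -0.01647088, -0.0223409 , -0.01436807],
       [ 0.02433885, -0.13323029, -0.99078621,  1.52001765],
       [ 0.        ,  0.        ,  0.        ,  1.        ]])}
{'t': 0.1, 'joint_positions': array([-1.12141740e+00,  3.53608249e-01,  1.63404312e+00, -7.84622473e-06,
        1.15518287e+00, -2.39727231e-03]), 'qd': array([-0.00128464, -0.00110525, -0.00170333,  0.00060477, -0.00011606,
       -0.00021099]), 'joint_torque': array([ 9.56224867e-04, -6.06359625e+01, -3.42816567e+01,  5.87864929e-05,
        3.87545937e-03,  8.33078093e-05]), 'position': array([ 0.27267997, -0.56193916,  0.24462552]), 'ee_rot': array([-6.04559520e-04,  9.74595039e-01,  2.23973491e-01, -1.41088599e-04]), 'contact_force': array([-0.00428186,  0.05749707,  0.32592688]), 'wrist_torque': array([-0.00091687,  0.07169531,  0.00030445]), 'gripper_force': 0.0, 'finger_gap': 0.0854903519547878}
```

View pics/top0.png

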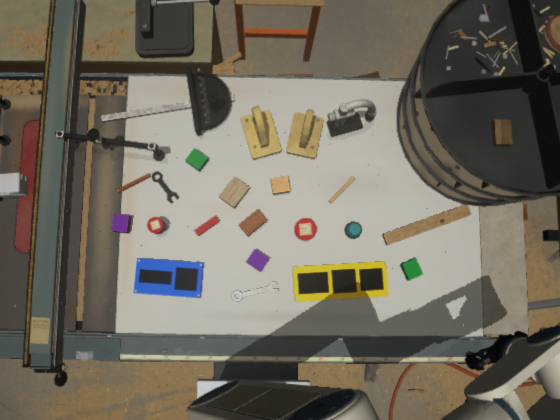

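View pics/scene0.png

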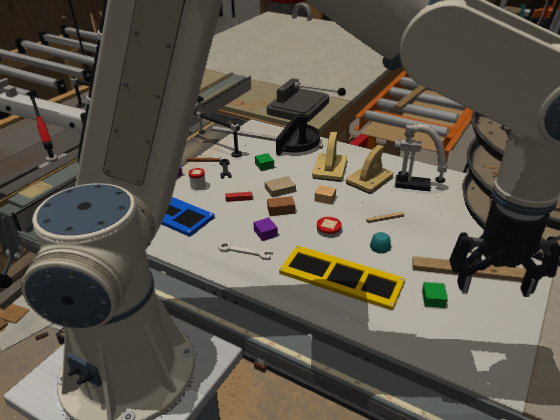

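```bash
cat > h.py <<'E'
import numpy as np, cv2
from cell import ctrl
def ray(n,uv,z):
    i=ctrl.camera_info(n);K=np.array([[i["fx"],0,i["cx"]],[0,i["fy"],i["cy"]],[0,0,1]])
    p=cv2.undistortPoints(np.float64(uv).reshape(-1,1,2),K,i["D"])[:,0]
    T=i["world_from_camera"];d=np.c_[p,np.ones(len(p))]@T[:3,:3].T
    return (T[:3,3]+d*((z-T[2,3])/d[:,2])[:,None])[:,:2]
def seg(img,seed,tol=28,r=45):
    """pixels near the seed with similar chroma (Lab), connected to it"""
    lab=cv2.cvtColor(img,cv2.COLOR_RGB2LAB).astype(float)
    u,v=seed;c=np.median(lab[v-2:v+3,u-2:u+3].reshape(-1,3),0)
    d=np.hypot(*np.moveaxis(lab[...,1:]-c[1:],2,0))+.15*abs(lab[...,0]-c[0])
    m=(d<tol).astype(np.uint8);b=np.zeros_like(m);b[max(0,v-r):v+r,max(0,u-r):u+r]=1
    _,l=cv2.connectedComponents(m*b,connectivity=4);return (l==l[v,u]).astype(np.uint8)
def rect(n,m,z):
    """centre, long side, short side (mm), angle of long side in world"""
    c=max(cv2.findContours(m,cv2.RETR_EXTERNAL,cv2.CHAIN_APPROX_NONE)[0],key=cv2.contourArea)[:,0]
    (x,y),(w,h),a=cv2.minAreaRect((ray(n,c,z)*1000).astype(np.float32))
    if w<h:w,h,a=h,w,a+90
    return round(x),round(y),round(w),round(h),round((a+90)%180-90,1)
E
python3 - <<'E'
from h import *
im=ctrl.snapshot("top");out=im.copy()
for k,s,z,t in[("handle",(207,225),.012,28),("tin",(157,226),.05,28),("brown",(253,222),.025,16),("pale",(281,186),.024,16),("teal",(354,230),.02,14),("low",(306,222),.022,28),("thin",(235,192),.018,10),("blue",(139,265),.012,28),("yellow",(297,268),.012,28)]:
    m=seg(im,s,t,60 if s[1]>240 else 22);
    if k=="yellow": m=seg(im,s,t,110)
    if k=="blue": m=seg(im,s,t,80)
    print(k,rect("top",m,z),int(m.sum()))
    cs=cv2.findContours(m,cv2.RETR_EXTERNAL,cv2.CHAIN_APPROX_NONE)[0];out[tuple(np.vstack(cs)[:,0].T[::-1])]=(255,0,255)
c=np.vstack([cv2.resize(a[150:300,110:400],None,fx=2.6,fy=2,interpolation=cv2.INTER_CUBIC)for a in(im,out)])
cv2.imwrite("pics/seg.png",c[:,:,::-1])
E
```

```text
handle (587, 143, 74, 20, -53.4) 178
tin (583, 283, 24, 24, -69.4) 74
brown (597, 11, 70, 42, -49.8) 354
pale (709, -68, 49, 44, -79.9) 254
teal (582, -283, 35, 35, -0.3) 135
low (581, -142, 61, 60, 0.9) 245
thin (686, 66, 75, 54, -35.8) 478
blue (436, 247, 190, 99, 86.9) 1419
yellow (433, -244, 270, 100, -85.8) 1312
```

View pics/seg.png

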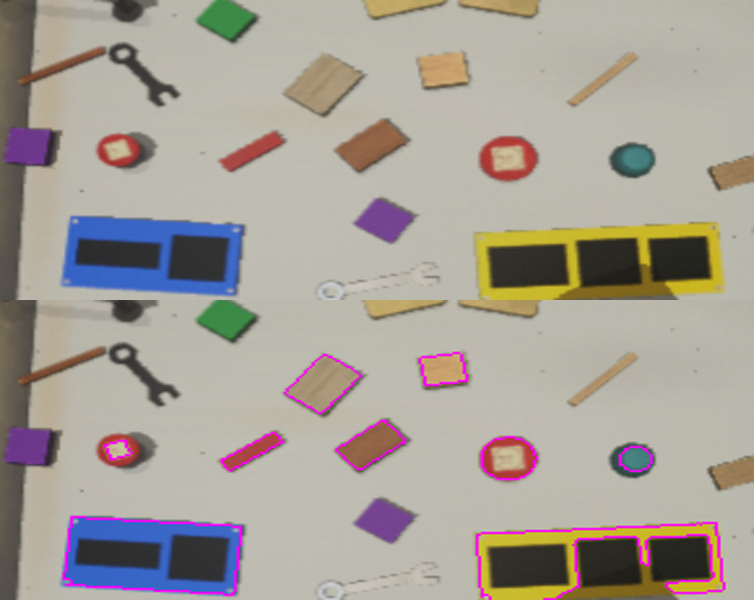

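The boards and all five wanted pieces are found. The pale block is at (281,185): pale yellow, 49x44 mm. The grey block at (235,192) is 75x54 mm, and the green and purple ones are the wrong colour. The tall tin is at (157,226), with a smaller lid and a longer shadow than the low one at (306,229). The crop confirms these.

```bash
cat >> h.py <<'E'
def go(x,y,z,psi):
    """tool-frame shift and turn from the measured pose to (x,y,z) mm with closing axis at psi deg"""
    from scipy.spatial.transform import Rotation as Rn
    s=ctrl.observe();p=s["position"]*1000;R=Rn.from_quat(np.roll(s["ee_rot"],-1)).as_matrix()
    d=R.T@(np.array([x,y,z])-p);cur=np.degrees(np.arctan2(R[1,1],R[0,1]))
    rad=np.degrees(np.arctan2(y,x));psi=rad+(psi-rad+90)%180-90
    t=-((psi-cur+180)%360-180)
    print("at",p.round(1),"psi",cur.round(1),"| shift mm",d.round(1),"turn rad",np.radians(t).round(3),"gap",round(s["finger_gap"]*1000,1),"q6",s["joint_positions"][5].round(2))
E
python3 -c "
from h import *
go(587,143,150,36.6)"
```

```text
at [ 272.7 -562.   244.7] psi -64.1 | shift mm [ 590.6 -497.    95.2] turn rad -1.758 gap 85.1 q6 -0.0
```

```bash
python3 -m crank '[0.033,-0.0276,0.004,0,0, 0.033,-0.0276,0.004,0,0, 0.033,-0.0276,0.004,0,0, 0.033,-0.0276,0.004,0,0, 0.033,-0.0276,0.004,0,0, 0.033,-0.0276,0.004,0,0, 0.033,-0.0276,0.004,0,0, 0.033,-0.0276,0.004,0,0, 0.033,-0.0276,0.004,0,0, 0.033,-0.0276,0.004,0,0, 0.033,-0.0276,0.004,0,0, 0.033,-0.0276,0.004,0,0, 0.033,-0.0276,0.004,0,0, 0.033,-0.0276,0.004,0,0, 0.033,-0.0276,0.004,0,0, 0.033,-0.0276,0.004,0,0, 0.033,-0.0276,0.004,0,0, 0.03,-0.0276,0.004,0,0]' 40; python3 -m crank '[0,0,0,-0.1465,80, 0,0,0,-0.1465,80, 0,0,0,-0.1465,80, 0,0,0,-0.1465,80, 0,0,0,-0.1465,80, 0,0,0,-0.1465,80, 0,0,0,-0.1465,80, 0,0,0,-0.1465,80, 0,0,0,-0.1465,80, 0,0,0,-0.1465,80, 0,0,0,-0.1465,80, 0,0,0,-0.1465,80, 0,0,0,0,80]'
python3 -c "
from h import *
go(587,143,22,36.6)
for n,b in(('scene',(120,280,160,340)),('top',(160,320,130,310))):
    im=ctrl.snapshot(n)[b[0]:b[1],b[2]:b[3],::-1]
    cv2.imwrite('pics/a_%s.png'%n,cv2.resize(im,None,fx=3,fy=3,interpolation=2))
"
```

```text
t: 2.4
position: [0.5881, 0.1441, 0.1729]
ee_rot: [0.0, 0.975, 0.224, -0.0]
contact_force: [0.4, -0.1, 0.3]
finger_gap: 0.0854
gripper_force: 0.0
t: 4.03
position: [0.5875, 0.1426, 0.173]
ee_rot: [-0.0, 0.45, 0.893, -0.0]
contact_force: [-0.2, -0.5, -0.7]
finger_gap: 0.0586
gripper_force: 0.0
at [587.5 142.6 173. ] psi 36.6 | shift mm [ 5.00e-01 -1.00e-01  1.51e+02] turn rad -0.001 gap 58.6 q6 -0.4
```

View pics/a_scene.png

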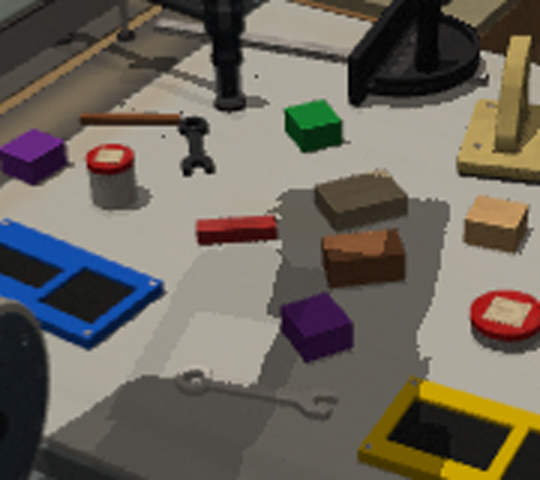

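The scene crop shows the handle at crop (236,229) lying flat with clear space around it, and the gripper is out of the frame. Motion is accurate, so I go down.

```bash
python3 -m crank '[0,0,0.03,0,80, 0,0,0.03,0,80, 0,0,0.03,0,80, 0,0,0.03,0,80, 0,0,0.02,0,80, 0,0,0.011,0,80, 0,0,0,0,80, 0,0,0,0,255, 0,0,0,0,255, 0,0,0,0,255, 0,0,0,0,255, 0,0,0,0,255, 0,0,0,0,255]' 40; python3 -m crank '[0,0,-0.01,0,255, 0,0,-0.02,0,255, 0,0,-0.03,0,255, 0,0,-0.03,0,255, 0,0,-0.03,0,255, 0,0,0,0,255]'
python3 -c "
from h import *
go(438,284,140,-3.1)"
```

```text
t: 5.75
position: [0.5884, 0.1429, 0.0234]
ee_rot: [0.001, 0.449, 0.893, 0.001]
contact_force: [-1.4, 0.6, 6.9]
finger_gap: 0.0184
gripper_force: 39.5
t: 6.5
position: [0.5895, 0.1431, 0.1461]
ee_rot: [0.002, 0.449, 0.893, 0.002]
contact_force: [0.9, 0.9, -0.5]
finger_gap: 0.0185
gripper_force: 39.2
at [589.5 143.1 146.1] psi 36.6 | shift mm [203.5 -37.6   5.4] turn rad 0.693 gap 18.5 q6 -0.4
```

```bash
python3 -m crank '[0.029,-0.0054,0,0,255, 0.029,-0.0054,0,0,255, 0.029,-0.0054,0,0,255, 0.029,-0.0054,0,0,255, 0.029,-0.0054,0,0,255, 0.029,-0.0054,0,0,255, 0.029,-0.0054,0,0,255, 0,0,0,0.1386,255, 0,0,0,0.1386,255, 0,0,0,0.1386,255, 0,0,0,0.1386,255, 0,0,0,0.1386,255, 0,0,0,0,255]' 
python3 -c "
from h import *
go(438,284,30,-3.1)
im=ctrl.snapshot('top')[200:320,90:250,::-1];jm=ctrl.snapshot('scene')[120:270,110:310,::-1]
f=lambda a:cv2.resize(a,(400,300),interpolation=2)
cv2.imwrite('pics/b.png',np.hstack([f(im),f(jm)]))
"
```

```text
t: 8.12
position: [0.4359, 0.2828, 0.1421]
ee_rot: [-0.0, 0.726, 0.688, -0.0]
contact_force: [0.1, -0.1, -0.6]
finger_gap: 0.0183
gripper_force: 39.2
at [435.9 282.8 142.1] psi -3.0 | shift mm [  1.3   2.1 112.1] turn rad 0.001 gap 18.3 q6 0.63
```

View pics/b.png

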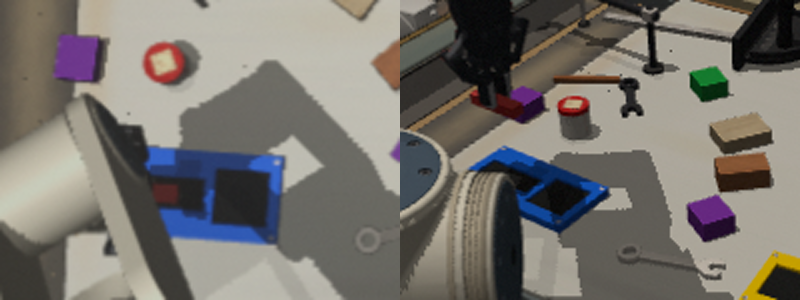

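Handle is held level (scene crop (497,103)) over the long pocket. Lowering it in.

```bash
python3 -m crank '[0.0013,0.002,0.025,0,255, 0,0,0.03,0,255, 0,0,0.03,0,255, 0,0,0.015,0,255, 0,0,0.008,0,255, 0,0,0.003,0,255, 0,0,0,0,255, 0,0,0,0,255, 0,0,0,0,190, 0,0,0,0,130, 0,0,0,0,80, 0,0,0,0,80]'; python3 -m crank '[0,0,-0.01,0,80, 0,0,-0.03,0,80, 0,0,-0.04,0,80, 0,0,-0.04,0,80, 0,0,0,0,60]'
python3 -c "
from h import *
go(583,283,150,0)"
```

```text
t: 9.72
position: [0.4383, 0.2843, 0.0313]
ee_rot: [-0.0, 0.726, 0.688, 0.0]
contact_force: [-1.2, 0.1, 0.2]
finger_gap: 0.0587
gripper_force: 0.0
t: 10.35
position: [0.4401, 0.2855, 0.1549]
ee_rot: [0.001, 0.726, 0.688, 0.003]
contact_force: [0.7, 0.2, -0.1]
finger_gap: 0.0655
gripper_force: 0.0
at [440.1 285.5 154.9] psi -3.1 | shift mm [  5.2 142.8   5.7] turn rad -0.054 gap 65.5 q6 0.63
```

```bash
python3 - <<'E'
from h import *
def hue(im,lo,hi,s,b,z,n):
    h=cv2.cvtColor(im,cv2.COLOR_RGB2HSV);m=((((h[...,0].astype(int)-lo)%180)<=(hi-lo)%180)&(h[...,1]>s)).astype(np.uint8)
    q=np.zeros_like(m);u,v,r=b;q[v-r:v+r,u-r:u+r]=m[v-r:v+r,u-r:u+r]
    c=max(cv2.findContours(q,cv2.RETR_EXTERNAL,2)[0],key=cv2.contourArea)
    print(n,rect(n,q,z),(ray(n,[cv2.minEnclosingCircle(c)[0]],z)*1000).round(1),2*round(cv2.minEnclosingCircle(c)[1],1),cv2.boundingRect(c))
t=cv2.imread("pics/top0.png")[:,:,::-1];s=cv2.imread("pics/scene0.png")[:,:,::-1]
hue(t,170,10,110,(157,226,16),.05,"top");hue(s,170,10,110,(197,173,14),.05,"scene")
hue(t,80,105,70,(354,230,20),.015,"top");hue(s,80,105,70,(381,242,20),.018,"scene")
E
```

```text
top (583, 281, 43, 42, 2.3) [[582.1 282.2]] 16.2 (148, 217, 16, 16)
scene (580, 277, 50, 44, 29.6) [[577.6 274.8]] 15.6 (189, 168, 16, 10)
top (580, -281, 41, 41, -89.2) [[ 581.2 -281.8]] 15.0 (346, 223, 15, 15)
scene (579, -283, 80, 48, 24.1) [[ 577.4 -285.5]] 21.6 (370, 232, 21, 21)
```

```bash
python3 -m crank '[0.001,0.0286,0,0,0, 0.001,0.0286,0,0,0, 0.001,0.0286,0,0,0, 0.001,0.0286,0,0,0, 0.001,0.0286,0,0,0, 0,0,0,0,0]' 40
```

```text
t: 11.1
position: [0.5825, 0.2812, 0.1504]
ee_rot: [0.0, 0.726, 0.687, -0.0]
contact_force: [-0.9, 0.5, -0.2]
finger_gap: 0.0853
gripper_force: 0.0
```

```bash
python3 -m crank '[0,0,0.03,0,0, 0,0,0.03,0,0, 0,0,0.03,0,0, 0,0,0.015,0,0, 0,0,0.007,0,0, 0,0,0,0,0, 0,0,0,0,255, 0,0,0,0,255, 0,0,0,0,255, 0,0,0,0,255, 0,0,0,0,255, 0,0,0,0,255]' 40; python3 -m crank '[0,0,-0.01,0,255, 0,0,-0.02,0,255, 0,0,-0.03,0,255, 0,0,-0.03,0,255, 0,0,-0.03,0,255, 0,0,0,0,255]'
python3 -c "
from h import *
go(433,196,158,-3.1)"
```

```text
t: 12.6
position: [0.5819, 0.2818, 0.0403]
ee_rot: [0.0, 0.726, 0.688, 0.001]
contact_force: [-1.2, 0.1, 4.8]
finger_gap: 0.0436
gripper_force: 40.0
t: 13.35
position: [0.5831, 0.2824, 0.1631]
ee_rot: [0.001, 0.726, 0.688, 0.003]
contact_force: [0.9, 0.0, -1.2]
finger_gap: 0.044
gripper_force: 41.0
at [583.1 282.4 163.1] psi -3.1 | shift mm [ -94.4 -145.2    4.1] turn rad 0.0 gap 44.0 q6 0.5
```

```bash
python3 -m crank '[-0.0157,-0.0242,0,0,255, -0.0157,-0.0242,0,0,255, -0.0157,-0.0242,0,0,255, -0.0157,-0.0242,0,0,255, -0.0157,-0.0242,0,0,255, -0.0157,-0.0242,0,0,255, 0,0,0,0,255, 0,0,0,0,255]'
python3 -c "
from h import *
go(433,196,47.5,-3.1)
im=ctrl.snapshot('top')[200:320,90:250,::-1];jm=ctrl.snapshot('scene')[120:270,110:310,::-1]
f=lambda a:cv2.resize(a,(400,300),interpolation=2)
cv2.imwrite('pics/c.png',np.hstack([f(im),f(jm)]))
"
```

```text
t: 14.35
position: [0.4319, 0.1956, 0.1593]
ee_rot: [0.0, 0.726, 0.688, 0.0]
contact_force: [0.7, -1.0, -0.5]
finger_gap: 0.0441
gripper_force: 41.1
at [431.9 195.6 159.3] psi -3.1 | shift mm [  0.4   1.  111.8] turn rad -0.0 gap 44.1 q6 0.48
```

View pics/c.png

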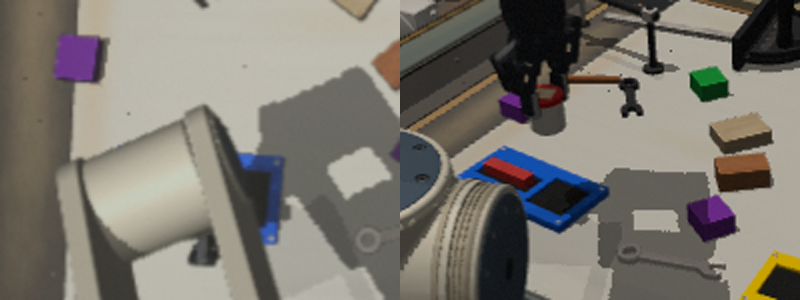

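The handle sits in the long pocket (crop (509,173)) and the tin is held upright at (547,112). Next I lower the tin.

```bash
python3 -m crank '[0,0.001,0.025,0,255, 0,0,0.03,0,255, 0,0,0.03,0,255, 0,0,0.015,0,255, 0,0,0.008,0,255, 0,0,0.003,0,255, 0,0,0,0,255, 0,0,0,0,255, 0,0,0,0,80, 0,0,0,0,50, 0,0,0,0,20, 0,0,0,0,0]'; python3 -m crank '[0,0,-0.01,0,0, 0,0,-0.03,0,0, 0,0,-0.04,0,0, 0,0,-0.03,0,0, 0,0,0,0,0]'
python3 -c "
from h import *
go(597,11,150,40.2)"
```

```text
t: 15.95
position: [0.4323, 0.1953, 0.0483]
ee_rot: [0.0, 0.726, 0.688, 0.0]
contact_force: [0.4, -0.5, 0.5]
finger_gap: 0.0855
gripper_force: 0.0
t: 16.58
position: [0.4338, 0.1959, 0.161]
ee_rot: [0.001, 0.726, 0.688, 0.002]
contact_force: [-0.2, 0.2, -0.2]
finger_gap: 0.0854
gripper_force: 0.0
at [433.8 195.9 161. ] psi -3.1 | shift mm [-175.9  172.9   11.3] turn rad -0.756 gap 85.4 q6 0.48
```

```bash
python3 -m crank '[-0.025,0.0247,0.001,0,0, -0.025,0.0247,0.001,0,0, -0.025,0.0247,0.001,0,0, -0.025,0.0247,0.001,0,0, -0.025,0.0247,0.001,0,0, -0.025,0.0247,0.001,0,0, -0.025,0.0247,0.001,0,0, 0,0,0,-0.151,0, 0,0,0,-0.151,0, 0,0,0,-0.151,0, 0,0,0,-0.151,0, 0,0,0,-0.151,0, 0,0,0,0,0]'
python3 -c "
from h import *
go(597,11,25,40.2)
jm=ctrl.snapshot('scene')[120:270,110:310,::-1]
cv2.imwrite('pics/d.png',cv2.resize(jm,(800,600),interpolation=2))
"
```

```text
t: 18.2
position: [0.5949, 0.0111, 0.1504]
ee_rot: [-0.001, 0.422, 0.907, -0.0]
contact_force: [-1.0, -0.3, 0.3]
finger_gap: 0.0855
gripper_force: 0.0
at [594.9  11.1 150.4] psi 40.1 | shift mm [ -1.6   1.7 125.4] turn rad -0.002 gap 85.5 q6 -0.68
```

View pics/d.png

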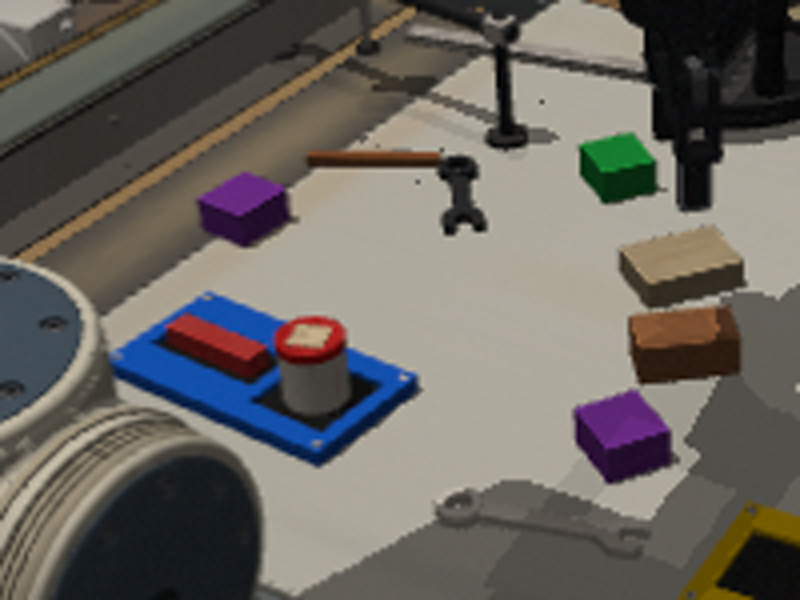

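Handle at (218,345) and tin at (311,365) stand in their pockets on the blue board. The grey block is near the brown one, so I close the fingers to about 68 mm before going down.

```bash
python3 -m crank '[-0.0016,0.0017,0.03,0,50, 0,0,0.03,0,50, 0,0,0.03,0,50, 0,0,0.025,0,50, 0,0,0.01,0,50, 0,0,0,0,50, 0,0,0,0,255, 0,0,0,0,255, 0,0,0,0,255, 0,0,0,0,255, 0,0,0,0,255, 0,0,0,0,255]' 40; python3 -m crank '[0,0,-0.01,0,255, 0,0,-0.02,0,255, 0,0,-0.03,0,255, 0,0,-0.03,0,255, 0,0,-0.03,0,255, 0,0,0,0,255]'
python3 -c "
from h import *
go(427,-165,147,4.2)"
```

```text
t: 19.75
position: [0.5988, 0.0111, 0.0275]
ee_rot: [0.001, 0.421, 0.907, 0.0]
contact_force: [-1.5, -0.2, 6.6]
finger_gap: 0.041
gripper_force: 41.4
t: 20.5
position: [0.5997, 0.0111, 0.15]
ee_rot: [0.003, 0.421, 0.907, 0.001]
contact_force: [0.5, 0.2, -1.3]
finger_gap: 0.0409
gripper_force: 40.7
at [599.7  11.1 150. ] psi 40.2 | shift mm [ -23.2 -245.5    2. ] turn rad 0.628 gap 40.9 q6 -0.68
```

```bash
python3 -m crank '[-0.0029,-0.0307,0,0,255, -0.0029,-0.0307,0,0,255, -0.0029,-0.0307,0,0,255, -0.0029,-0.0307,0,0,255, -0.0029,-0.0307,0,0,255, -0.0029,-0.0307,0,0,255, -0.0029,-0.0307,0,0,255, -0.0029,-0.0307,0,0,255, 0,0,0,0.1256,255, 0,0,0,0.1256,255, 0,0,0,0.1256,255, 0,0,0,0.1256,255, 0,0,0,0.1256,255, 0,0,0,0,255]'
python3 -c "
from h import *
go(427,-165,34.5,4.2)
im=ctrl.snapshot('top')[220:320,270:410,::-1];jm=ctrl.snapshot('scene')[160:310,250:450,::-1]
f=lambda a:cv2.resize(a,(400,300),interpolation=2)
cv2.imwrite('pics/e.png',np.hstack([f(im),f(jm)]))
"
```

```text
t: 22.25
position: [0.4247, -0.1649, 0.1461]
ee_rot: [-0.0, 0.681, 0.733, -0.0]
contact_force: [0.3, -0.1, -0.7]
finger_gap: 0.0407
gripper_force: 40.7
at [ 424.7 -164.9  146.1] psi 4.2 | shift mm [ -0.3   2.3 111.6] turn rad 0.001 gap 40.7 q6 -0.45
```

View pics/e.png

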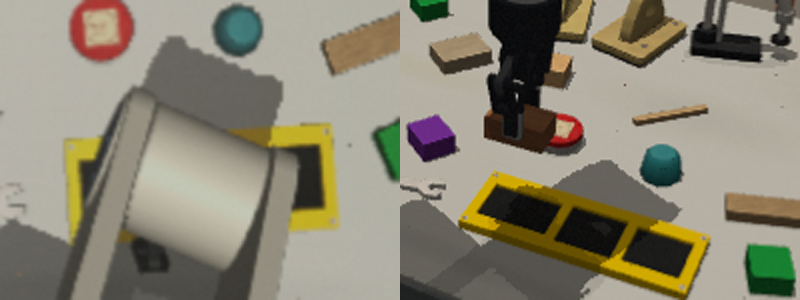

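The red-brown block is held level (crop (520,128)) and aligned with the board. Lowering it into the largest pocket.

```bash
python3 -m crank '[0,0.0022,0.025,0,255, 0,0,0.03,0,255, 0,0,0.03,0,255, 0,0,0.015,0,255, 0,0,0.008,0,255, 0,0,0.003,0,255, 0,0,0,0,255, 0,0,0,0,255, 0,0,0,0,80, 0,0,0,0,50, 0,0,0,0,20, 0,0,0,0,0]'; python3 -m crank '[0,0,-0.01,0,0, 0,0,-0.03,0,0, 0,0,-0.04,0,0, 0,0,-0.03,0,0, 0,0,0,0,0]'
python3 -c "
from h import *
go(581,-282,150,4.2)"
```

```text
t: 23.85
position: [0.4273, -0.1649, 0.0353]
ee_rot: [0.0, 0.681, 0.732, 0.0]
contact_force: [0.6, -0.2, -0.5]
finger_gap: 0.0857
gripper_force: 0.0
t: 24.48
position: [0.4288, -0.1655, 0.1479]
ee_rot: [0.002, 0.681, 0.732, 0.001]
contact_force: [-0.7, -0.3, -0.8]
finger_gap: 0.0856
gripper_force: 0.0
at [ 428.8 -165.5  147.9] psi 4.2 | shift mm [-127.3  143.3   -1.2] turn rad -0.0 gap 85.6 q6 -0.44
```

```bash
python3 -m crank '[-0.0182,0.0205,0,0,0, -0.0182,0.0205,0,0,0, -0.0182,0.0205,0,0,0, -0.0182,0.0205,0,0,0, -0.0182,0.0205,0,0,0, -0.0182,0.0205,0,0,0, -0.0182,0.0205,0,0,0, 0,0,0,0,0, 0,0,0,0,0]'
python3 -c "
from h import *
go(581,-282,23,4.2)
jm=ctrl.snapshot('scene')[160:310,250:450,::-1]
cv2.imwrite('pics/f.png',cv2.resize(jm,(800,600),interpolation=2))
"
```

```text
t: 25.6
position: [0.5785, -0.2808, 0.1443]
ee_rot: [-0.001, 0.681, 0.732, -0.0]
contact_force: [-0.1, 1.1, 0.4]
finger_gap: 0.0851
gripper_force: 0.0
at [ 578.5 -280.8  144.3] psi 4.2 | shift mm [ -1.5   2.6 121.3] turn rad -0.0 gap 85.1 q6 -0.53
```

View pics/f.png

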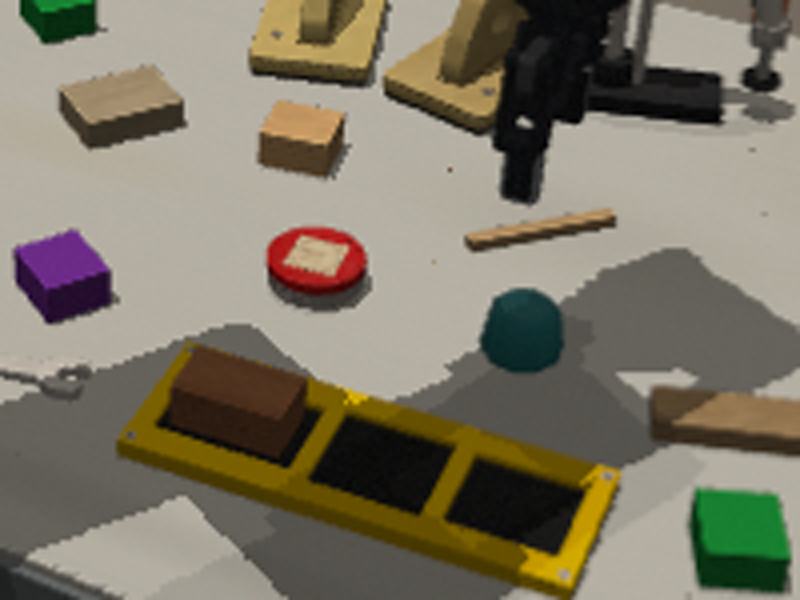

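The brown block lies in the largest pocket at (238,400). The knob at (522,330) stands free and rounds off at the top, so I grip it low.

```bash
python3 -m crank '[-0.0015,0.0025,0.03,0,0, 0,0,0.03,0,0, 0,0,0.03,0,0, 0,0,0.022,0,0, 0,0,0.01,0,0, 0,0,0,0,0, 0,0,0,0,255, 0,0,0,0,255, 0,0,0,0,255, 0,0,0,0,255, 0,0,0,0,255, 0,0,0,0,255]' 45; python3 -m crank '[0,0,-0.01,0,255, 0,0,-0.02,0,255, 0,0,-0.03,0,255, 0,0,-0.03,0,255, 0,0,-0.03,0,255, 0,0,0,0,255]'
python3 -c "
from h import *
go(433.7,-254,144,4.2)"
```

```text
t: 27.15
position: [0.5829, -0.2831, 0.0248]
ee_rot: [0.001, 0.681, 0.732, 0.0]
contact_force: [-2.2, 1.2, 10.0]
finger_gap: 0.0448
gripper_force: 44.7
t: 27.9
position: [0.5841, -0.2837, 0.1473]
ee_rot: [0.003, 0.681, 0.732, 0.001]
contact_force: [0.3, 0.2, -0.7]
finger_gap: 0.0447
gripper_force: 45.5
at [ 584.1 -283.7  147.3] psi 4.2 | shift mm [  40.6 -147.9    2.4] turn rad -0.0 gap 44.7 q6 -0.53
```

```bash
python3 -m crank '[0.0058,-0.0211,0,0,255, 0.0058,-0.0211,0,0,255, 0.0058,-0.0211,0,0,255, 0.0058,-0.0211,0,0,255, 0.0058,-0.0211,0,0,255, 0.0058,-0.0211,0,0,255, 0.0058,-0.0211,0,0,255, 0,0,0,0,255, 0,0,0,0,255]'
python3 -c "
from h import *
go(433.7,-254,32,4.2)
jm=ctrl.snapshot('scene')[160:310,250:450,::-1]
cv2.imwrite('pics/g.png',cv2.resize(jm,(800,600),interpolation=2))
"
```

```text
t: 29.02
position: [0.4328, -0.2534, 0.1435]
ee_rot: [0.0, 0.681, 0.732, 0.0]
contact_force: [-0.6, -0.1, -1.2]
finger_gap: 0.0449
gripper_force: 45.5
at [ 432.8 -253.4  143.5] psi 4.2 | shift mm [ -0.6   0.8 111.5] turn rad -0.0 gap 44.9 q6 -0.61
```

View pics/g.png

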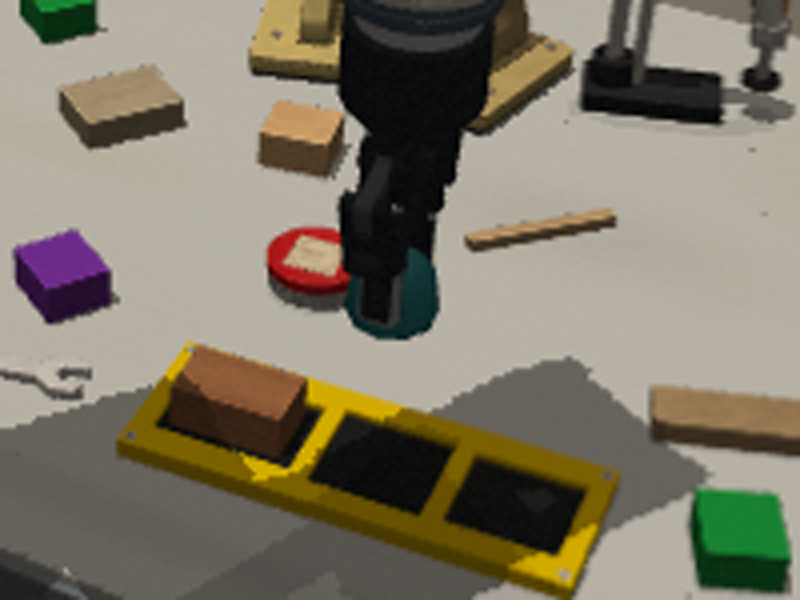

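The knob is held upright at (393,295). Lowering it into the middle pocket.

```bash
python3 -m crank '[-0.0005,0.0008,0.025,0,255, 0,0,0.03,0,255, 0,0,0.03,0,255, 0,0,0.015,0,255, 0,0,0.007,0,255, 0,0,0.003,0,255, 0,0,0.002,0,255, 0,0,0,0,255, 0,0,0,0,255, 0,0,0,0,100, 0,0,0,0,60, 0,0,0,0,20, 0,0,0,0,0]'; python3 -m crank '[0,0,-0.01,0,0, 0,0,-0.03,0,0, 0,0,-0.04,0,0, 0,0,-0.03,0,0, 0,0,0,0,0]'
python3 -c "
from h import *
go(709,-68,150,10.1)"
```

```text
t: 30.7
position: [0.4328, -0.2535, 0.0312]
ee_rot: [-0.0, 0.681, 0.732, -0.0]
contact_force: [-0.8, -0.0, -0.0]
finger_gap: 0.0855
gripper_force: 0.0
t: 31.32
position: [0.4344, -0.2544, 0.144]
ee_rot: [0.002, 0.681, 0.732, 0.001]
contact_force: [0.4, 0.2, -0.5]
finger_gap: 0.0854
gripper_force: 0.0
at [ 434.4 -254.4  144. ] psi 4.2 | shift mm [165.9 287.5  -5.2] turn rad -0.103 gap 85.4 q6 -0.61
```

```bash
python3 -m crank '[0.0138,0.024,0,0,30, 0.0138,0.024,0,0,30, 0.0138,0.024,0,0,30, 0.0138,0.024,0,0,30, 0.0138,0.024,0,0,30, 0.0138,0.024,0,0,30, 0.0138,0.024,0,0,30, 0.0138,0.024,0,0,30, 0.0138,0.024,0,0,30, 0.0138,0.024,0,0,30, 0.0138,0.024,0,0,30, 0.0138,0.024,0,0,30, 0,0,0,-0.103,30, 0,0,0,0,30]'
python3 -c "
from h import *
go(709,-68,25,10.1)
jm=ctrl.snapshot('scene')[160:310,250:450,::-1]
cv2.imwrite('pics/i.png',cv2.resize(jm,(800,600),interpolation=2))
"
```

```text
t: 33.08
position: [0.7075, -0.0671, 0.14]
ee_rot: [-0.001, 0.642, 0.766, -0.001]
contact_force: [0.1, -0.1, 0.1]
finger_gap: 0.075
gripper_force: 0.0
at [707.5 -67.1 140. ] psi 10.1 | shift mm [ -1.2   1.6 115. ] turn rad -0.0 gap 75.0 q6 -0.27
```

View pics/i.png

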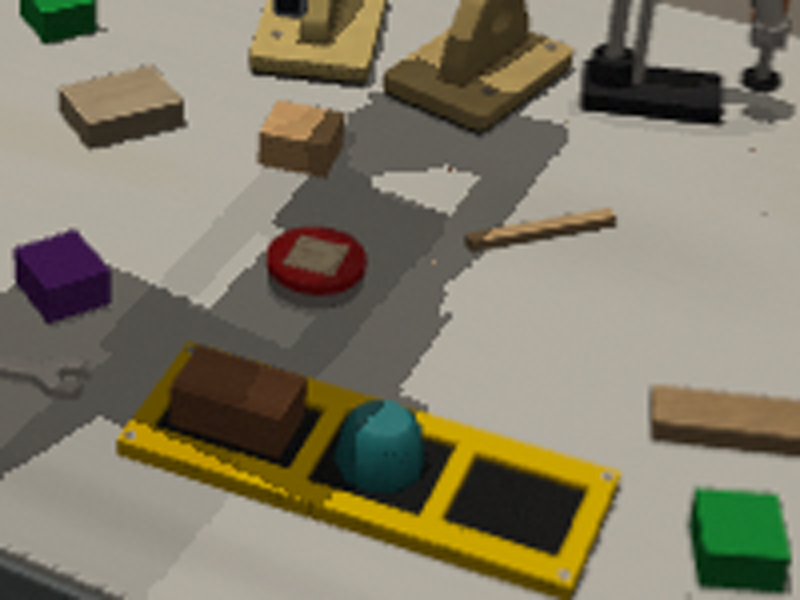

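The knob stands upright in the middle pocket at (382,448), and the pale block is clear at (302,138). Grip it.

```bash
python3 -m crank '[-0.0012,0.0016,0.03,0,30, 0,0,0.03,0,30, 0,0,0.03,0,30, 0,0,0.017,0,30, 0,0,0.008,0,30, 0,0,0,0,30, 0,0,0,0,255, 0,0,0,0,255, 0,0,0,0,255, 0,0,0,0,255, 0,0,0,0,255, 0,0,0,0,255]' 40; python3 -m crank '[0,0,-0.01,0,255, 0,0,-0.02,0,255, 0,0,-0.03,0,255, 0,0,-0.03,0,255, 0,0,-0.03,0,255, 0,0,0,0,255]'
python3 -c "
from h import *
go(439.5,-332.7,144,4.2)"
```

```text
t: 34.62
position: [0.7107, -0.0683, 0.0276]
ee_rot: [0.001, 0.642, 0.767, 0.001]
contact_force: [-1.5, 0.5, 6.9]
finger_gap: 0.0437
gripper_force: 41.9
t: 35.38
position: [0.7118, -0.0685, 0.1505]
ee_rot: [0.003, 0.642, 0.767, 0.002]
contact_force: [-0.6, -0.9, -0.9]
finger_gap: 0.0439
gripper_force: 41.2
at [711.8 -68.5 150.5] psi 10.1 | shift mm [-212.5 -314.4    5.1] turn rad 0.103 gap 43.9 q6 -0.27
```

```bash
python3 -m crank '[-0.0163,-0.0242,0,0,255, -0.0163,-0.0242,0,0,255, -0.0163,-0.0242,0,0,255, -0.0163,-0.0242,0,0,255, -0.0163,-0.0242,0,0,255, -0.0163,-0.0242,0,0,255, -0.0163,-0.0242,0,0,255, -0.0163,-0.0242,0,0,255, -0.0163,-0.0242,0,0,255, -0.0163,-0.0242,0,0,255, -0.0163,-0.0242,0,0,255, -0.0163,-0.0242,0,0,255, -0.0163,-0.0242,0,0,255, 0,0,0,0.103,255, 0,0,0,0,255, 0,0,0,0,255]'
python3 -c "
from h import *
go(439.5,-332.7,34.6,4.2)"
```

```text
t: 37.38
position: [0.4372, -0.3317, 0.1461]
ee_rot: [-0.0, 0.68, 0.733, -0.0]
contact_force: [-0.4, 0.8, -0.5]
finger_gap: 0.0435
gripper_force: 41.2
at [ 437.2 -331.7  146.1] psi 4.3 | shift mm [ -1.2   2.2 111.5] turn rad 0.002 gap 43.5 q6 -0.73
```

```bash
python3 -m crank '[-0.0012,0.0022,0.025,0,255, 0,0,0.03,0,255, 0,0,0.03,0,255, 0,0,0.015,0,255, 0,0,0.008,0,255, 0,0,0.003,0,255, 0,0,0,0,255, 0,0,0,0,255, 0,0,0,0,80, 0,0,0,0,50, 0,0,0,0,20, 0,0,0,0,0]'; python3 -m crank '[0,0,-0.01,0,0, 0,0,-0.03,0,0, 0,0,-0.04,0,0, 0,0,-0.04,0,0, 0,0,-0.04,0,0, 0.04,0,-0.02,0,0, 0.04,0,0,0,0, 0.04,0,0,0,0, 0.04,0,0,0,0, 0.04,0,0,0,0, 0.04,-0.02,0,0,0, 0.04,-0.02,0,0,0, 0,0,0,0,0]'
python3 -c "
from h import *
go(500,-500,300,0)
A=ctrl.snapshot('top');B=ctrl.snapshot('scene')
f=lambda a:cv2.resize(np.ascontiguousarray(a[:,:,::-1]),(400,300),interpolation=2)
cv2.imwrite('pics/z.png',np.vstack([np.hstack([f(A[240:315,110:210]),f(B[180:255,140:240])]),np.hstack([f(A[235:325,280:400]),f(B[235:325,275:395])])]))
for k,s,z,t in[('low',(306,222),.022,28),('thin',(235,192),.018,10)]: print(k,rect('top',seg(A,s,t,22),z))
"
```

```text
t: 38.88
position: [0.4395, -0.333, 0.0353]
ee_rot: [0.0, 0.681, 0.732, 0.0]
contact_force: [0.7, 0.3, 0.5]
finger_gap: 0.0857
gripper_force: 0.0
t: 40.5
position: [0.3775, -0.0549, 0.2157]
ee_rot: [-0.0, 0.68, 0.733, 0.0]
contact_force: [0.9, -0.5, 0.0]
finger_gap: 0.0853
gripper_force: 0.0
at [377.5 -54.9 215.7] psi 4.3 | shift mm [-453.    88.6  -84.6] turn rad 0.076 gap 85.3 q6 -0.22
low (581, -142, 61, 60, 0.9)
thin (686, 66, 75, 54, -35.8)
```

View pics/z.png

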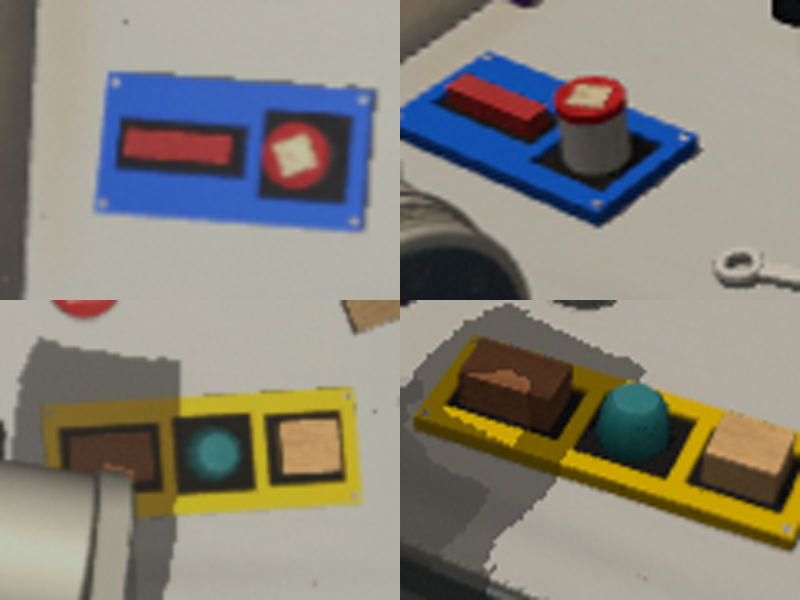

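Top-left and top-right: the handle (178,147) and the tin (297,155) are inside their blue pockets and flat. Bottom row: the brown block (110,455), knob (213,455) and pale block (310,447) are seated in the yellow pockets. The low tin and grey block measure the same as at the start.

```bash
python3 -c "
from cell import ctrl
print(ctrl.finish_job())"
```

```text
the job is handed in; nothing more can be done
None
```

Both kits are made up and handed in at about 41 s: all five pieces look flat and upright in their pockets in the last pictures, the gripper is open and clear, and the low tin and grey block have not moved.

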